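# Feel for the release notch of a slide case and press it

### The job

Open the microscope-slide case. Put a fingertip on the left end of its front edge, slide it along the edge towards the right until you find the notch, then press the release at the bottom of the notch all the way down so that the lid pops ajar, and let go. Only touch and press: do not pry at the lid, and leave the marker, the small box and the pot where they are.

Things in the scene. Friction and masses are not known exactly. Their poses are not given: they have to be found in the camera images.
- case: Flat grey plastic case for microscope slides with a white lid, fixed to the cart: 150 mm deep (x), 260 mm wide (y), 45 mm high. Origin: centre of its underside, on the cart; x points from its front edge to the hinge at the back, y to its left, z up. The lid lies behind the front edge bar, its top 2 to 3 mm lower than the bar's.
- edge_left_end (a point): Left end of the grey edge bar along the case's front: middle of the bar's depth, at the height of its top; axes as for the case. The bar is rigid, flat on top, 30 mm deep, 260 mm long, its top 45 mm above the cart. One notch, 46 mm long, cuts its full depth and is open to the front.
- edge_right_end (a point): Right end of the edge bar, like the left one, 260 mm from it. The middle of the notch lies between 95 and 165 mm from either end of the bar; where is not reported: it must be felt (or seen).
- edge_start: The leftmost 36 mm of the edge bar, solid; where the sweep begins. Origin: on the cart under its middle; 30 mm deep, top at 45 mm.
- edge_next: The next 36 mm of the edge bar to the right of edge_start, solid, flush with it. Origin: on the cart under its middle.
- release (a joint): How far the release is pressed down: a grey plate that is the bottom of the notch, with a thin wall as high as the bar behind it. 0 = up, plate 8 mm below the bar's top; 0.007 m = fully down, 15 mm below it, at a hard stop. It takes about 4 to 7 N (more if quick) and stays where it is left.
- lid (a joint): Lid angle: 0 = shut, 0.22 rad = popped ajar, its front about 25 mm up. It is driven by the release (31.4 rad per metre), and rises behind the pressing finger without reaching it.
- marker: Loose bystander: marker lying on the cart in front of the case, 13 x 132 x 14 mm, along its y. Origin: centre of its underside.
- cover_glass_box: Loose bystander: small flat box lying in front of the case, 34 x 34 x 17 mm. Origin: centre of its underside.
- pot: Loose bystander: white screw-cap specimen pot, 50 mm across, 55 mm high, standing to the left of the case. Origin: centre of its underside.

How it is judged:
On the way, in this order (a step that is already met when the one before it is completed fails the run):
1. a finger rests on the left end of the front edge (contact force between the fingers and edge_start above 0.3 N), for 0.1 s.
2. the finger has slid along the edge, off the left end and onto the next part (contact force between the fingers and edge_next above 0.3 N and contact force between the fingers and edge_start below 0.1 N), for 0.1 s.
3. a finger in the notch presses the release down (value of joint release above 0.004 m and contact force between the fingers and release above 0.5 N), for 0.02 s.
At the end, for the whole second after the job is handed in: The release is down by at least 5.8 of its 7 mm, the lid stands ajar by at least 0.17 rad and is at rest, and the marker, box and pot are within 20 mm of where they stood (value of joint release above 0.0058 m and value of joint lid above 0.17 rad and velocity of joint lid below 0.05 rad/s and distance of each of marker, cover_glass_box, pot from where it was at the start of the episode below 0.02 m); the robot touches nothing.
It fails at once if a finger pries at or pushes the lid (over 3 N) (contact force between the fingers and lid above 3 N).
It fails at once if the marker, box or pot is lifted or pushed more than 20 mm (distance of any of marker, cover_glass_box, pot from where it was at the start of the episode above 0.02 m).
It also fails if it takes over 45 s, if anything falls off the work surface, if the arm or the gripper's body presses on something with over 40 N, if the wrist force passes 120 N, or if a joint passes its speed limit or range.

### The arm

A 6-joint arm with a two-finger parallel gripper is mounted at the origin on a cart in front of the work surface, level with it; the furniture and walls round the work are solid. World frame = base frame: x ahead of the robot, y to its left, z up, the work surface at z = 0. Lengths are in m, angles in rad, forces in N, time in s.
With the tool pointing down it reaches from about 0.35 to 0.875 m from the base axis. Payload 4.2 kg.
Tool frame: the origin (TCP) lies between the finger pads; the fingertips stand 14 mm ahead of it and the grasp point (between the pads) lies 5 mm behind it (manip.tcp_to_tips is the distance from the TCP to the fingertips, in m); x points along the fingers, z is the direction in which the jaws open and shut, and the axes are right-handed (so a half turn about x gives the same grasp; the last joint's range is limited). The gripper opens to 87 mm and grips with 3 to 60 N. Pads are 19 mm wide; open, the fingers measure 117 mm over their backs; the gripper's body (75 mm by 190 mm) begins 51 mm behind the grasp point.
Start: joints at [1.368, 0.385, 0.008, 0, -1.194, -0.259], TCP at [0.278, 0.56, 0.237] pointing down, gripper open.
Joint ranges: [-3.14, 3.14], [-1.21, 2.06], [-1.07, 1.41], [-3.16, 2.05], [-2.99, -0.16], [-3.1, 3.1]. Speed limits (rad/s): [2.79, 2.79, 3.14, 3.14, 3.14, 3.14].

### API

Orientations are given as a unit quaternion [w, x, y, z].
In Python, from cell import manip gives the robot as it stands. The module is installed in compiled form; this text tells all that it offers.
- The arm moves only by the tool move_arm, never from a script. Its argument "increments" is a list of rows, each a list of 4 numbers: the shift along the tool's x, y, z in units of 30 mm (1.0 is 30 mm), then the turn about the tool's x in units of 8 degrees (1.0 is 8 degrees). In form: [[tx, ty, tz, turn], ...]. A call has 1 to 12 rows; each row is the pose to reach, as a shift and turn from the pose commanded when the call began, along the tool's axes at that moment; what a row does not reach only later rows make up. A row lasts 1/10 s, in which the tool goes at most 50 mm and 8.59 degrees, less where a joint would pass 70% of its speed; a pose out of reach is approached as far as the arm can. A call with a gripper value outside its range is refused whole. "jaw" is the opening in per cent of the stroke, from 0 (shut) to 100 (fully open), set as the call begins (left out, the last holds). The fingers move at their own pace and stop on an object; "newtons" is the grip in N (left out, the last holds). Time passes only in rows, so rows that repeat a pose let the fingers close. It gives the time, the measured TCP pose, the force and the opening at its end, in the units of the state.
- manip.sense(): the state, without advancing time (a new reading comes with each control period).
- manip.snapshot(name): name is "scene" or "top"; returns (picture, depth): 400x640x3 uint8, red, green, blue; 400x640 float32, m along the optical axis (not along the pixel's ray), 0 where there is no reading.
- manip.camera_params(name): a dict with "fx", "fy", "cx", "cy" (pixels), "distortion" ([k1, k2, p1, p2, k3] as OpenCV has them; the pictures are not rectified), "eye" and "orientation" of the camera in the world. Camera axes: x right, y up, looking along -z (the intrinsics and any distortion apply to the point x, -y, -z); pixel columns grow to the right and rows downward; lengths in m; the calibration is good to about 2 mm. A picture is of the moment at which its call begins. camera_params takes no time and is no camera call.
- manip.job_done(): hands the job in, once; it reports no verdict.
The state is a dict: "t": time; "q": joint angles; "joint_velocities": joint speeds; "effort": joint torques, N m; "ee_pos": TCP position; "orientation": TCP orientation; "wrist_force": force on the tool from outside, world axes, zero at the start; "wrist_torque": the same for the moment, N m; "gripper_width": finger opening in m.
Only numpy, scipy, OpenCV 4.12 (cv2) and the standard library are available. Lean on these libraries where they do the work, as an engineer would, in place of code of your own. Each camera call takes 0.05 s, during which the arm holds its last target. There are 200 camera calls.

## Working session

There is one attempt and no reset: what is moved stays moved. The work goes in short steps, Python scripts to look and compute and a tool call to move; the robot and the scene stay as the last step left them, time stands still between calls to the robot, and variables do not carry over. Pictures are saved under pics/ and viewed, about 8 in all and at most 12, crops included, and the job is handed in when it is done.

Besides the shell and the picture viewer there is one more tool, called after "Request:" as name([rows], argument=value, ...), one row to a line, values as JSON. move_arm: Moves the arm, as the interface text tells. Its arguments: {"type":"object","properties":{"increments":{"type":"array","items":{"type":"array","items":{"type":"number"}}},"jaw":{"type":"number"},"newtons":{"type":"number"}},"required":["increments"]}

```bash
mkdir -p pics; cat > h.py <<'E'
import numpy as np, cv2
from scipy.spatial.transform import Rotation as R
from cell import manip
def rot(q): return R.from_quat([q[1],q[2],q[3],q[0]]).as_matrix()
def cam(n):
    c=manip.camera_params(n); K=np.array([[c['fx'],0,c['cx']],[0,c['fy'],c['cy']],[0,0,1]]); return K,np.array(c['distortion'],float),np.array(c['eye']),rot(c['orientation'])
def ray(n,px,z):
    K,d,e,M=cam(n); u=cv2.undistortPoints(np.array(px,float).reshape(-1,1,2),K,d)[:,0]
    D=np.c_[u[:,0],-u[:,1],-np.ones(len(u))]@M.T
    return e+D*((z-e[2])/D[:,2])[:,None]
def cloud(n,dep):
    K,d,e,M=cam(n); h,w=dep.shape; v,u=np.mgrid[:h,:w]
    p=cv2.undistortPoints(np.stack([u,v],-1).reshape(-1,1,2).astype(float),K,d)[:,0]
    P=np.c_[p[:,0],-p[:,1],-np.ones(len(p))]*dep.reshape(-1,1)
    return (P@M.T+e).reshape(h,w,3)
E
python3 - <<'E'
from h import *
for n in('scene','top'):
    i,d=manip.snapshot(n); cv2.imwrite(f'pics/{n}0.png',i[:,:,::-1]); np.save(f'{n}0.npy',d); print(manip.camera_params(n))
s=manip.sense(); print(s); print(rot(s['orientation']))
E
```

```text
{'fx': 376.1664624152161, 'fy': 376.1664624152161, 'cx': 312.87805414223243, 'cy': 199.52725737402605, 'distortion': array([-0.05501838,  0.        ,  0.        ,  0.        ,  0.        ]), 'eye': array([ 0.10017919, -0.16165772,  0.66306389]), 'orientation': array([ 0.84918523,  0.34794231, -0.151198  , -0.36736869])}
{'fx': 462.6129471173338, 'fy': 462.6129471173338, 'cx': 328.0317657831918, 'cy': 195.7147848969248, 'distortion': array([0.01752186, 0.        , 0.        , 0.        , 0.        ]), 'eye': array([0.33397016, 0.25866112, 0.91076164]), 'orientation': array([-0.64850751, -0.08122478,  0.09309469,  0.75111512])}
{'t': 0.1, 'q': array([ 1.36763383e+00,  3.85505625e-01,  6.76833799e-03, -4.34710040e-04,
       -1.19397147e+00, -2.58567971e-01]), 'joint_velocities': array([-1.50445013e-03, -1.02741584e-03,  2.20905066e-03,  2.32487075e-03,
        1.05636288e-03,  5.86876694e-07]), 'effort': array([-1.21783814e-04, -3.91687524e+01,  1.87935734e+01,  4.23185930e+00,
        1.34580841e-02, -6.61680656e-05]), 'ee_pos': array([0.27821315, 0.5591055 , 0.2355556 ]), 'orientation': array([-0.37266906, -0.60060544, -0.37188308,  0.60174235]), 'wrist_force': array([ 0.83409639, -0.09509282,  0.90323782]), 'wrist_torque': array([ 0.02182938, -0.03650705, -0.00694524]), 'gripper_width': 0.08710703900134456}
[[-7.81756092e-04  8.95211513e-01 -4.45640815e-01]
 [-1.79150629e-03 -4.45641489e-01 -8.95209726e-01]
 [-9.99998090e-01  9.85326667e-05  1.95216001e-03]]
```

View pics/top0.png

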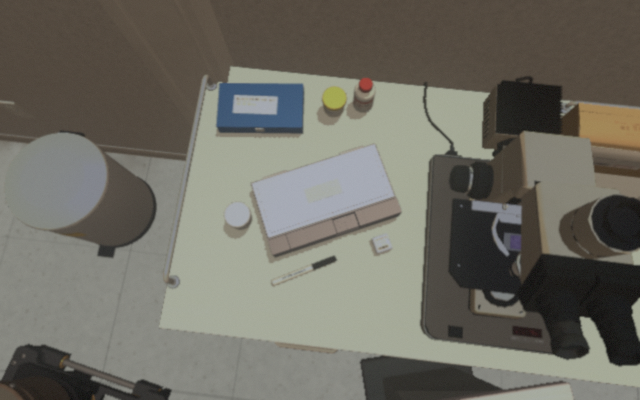

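View pics/scene0.png

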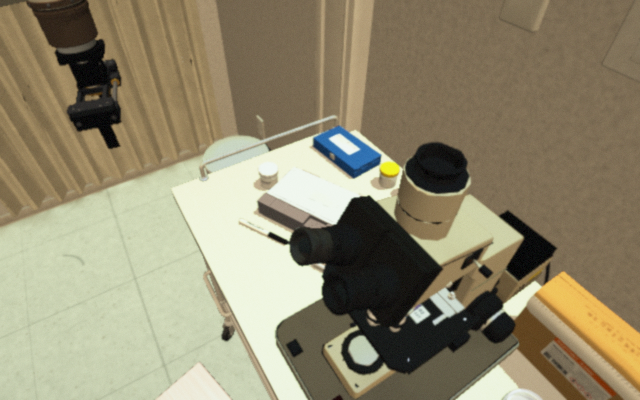

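The top view shows the case with its bar's front edge from about (273,253) to (399,212), and seam lines near (287,240), (333,222) and (356,215). The pot is at (238,215), the marker at (304,270) and the box at (382,244). Next I'll crop in and measure.

```bash
python3 - <<'E'
from h import *
i=cv2.imread('pics/top0.png'); c=i[190:290,210:410]; cv2.imwrite('pics/c1.png',cv2.resize(c,None,fx=4,fy=4,interpolation=cv2.INTER_CUBIC))
print(ray('top',[[273,253],[399,212],[265,237],[393,196],[252,183],[377,147]],.045).round(4))
print(ray('top',[[238,213]],.055).round(4),ray('top',[[272,281],[337,260],[382,244]],.014).round(4))
P=cloud('top',np.load('top0.npy')); 
for p in [(300,236),(343,222),(380,211),(320,190),(320,270)]: print(p,P[p[1],p[0]].round(4))
E
```

```text
[[0.4564 0.3458 0.045 ]
 [0.4992 0.0983 0.045 ]
 [0.4886 0.3572 0.045 ]
 [0.5319 0.1039 0.045 ]
 [0.5976 0.3703 0.045 ]
 [0.6351 0.1173 0.045 ]]
[[0.5398 0.4014 0.055 ]] [[0.408  0.357  0.014 ]
 [0.4293 0.2283 0.014 ]
 [0.4472 0.1369 0.014 ]]
(300, 236) [0.4806 0.2916 0.0466]
(343, 222) [0.4972 0.2067 0.0361]
(380, 211) [0.5065 0.1338 0.0446]
(320, 190) [0.5646 0.2416 0.0441]
(320, 270) [0.4161 0.2635 0.0041]
```

View pics/c1.png

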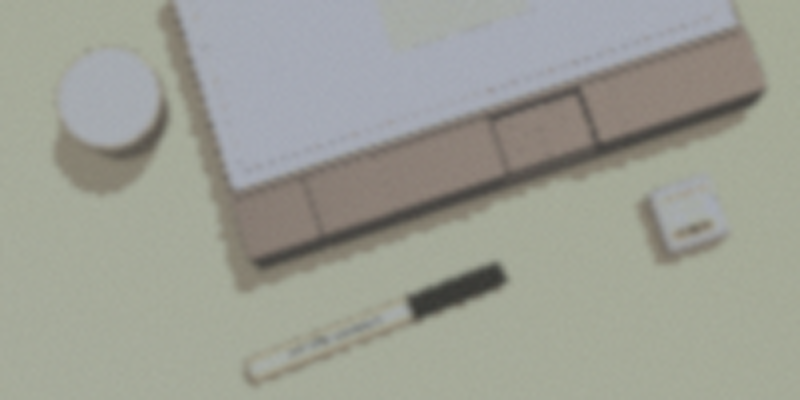

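The crop shows these in crop pixels:
- **Bar top:** corners at (253,258), (235,188), (765,90) and (738,27).
- **edge_start seam:** from (305,180) to (320,236).
- **Notch:** left wall from (490,118) to (510,172), right wall from (583,88) to (598,142).

Next I'll convert these to the bar frame.

```bash
python3 - <<'E'
from h import *
f=lambda a:[(x/4+210-.4,y/4+190-.4) for x,y in a]
W=ray('top',f([(253,258),(235,188),(765,90),(738,27),(305,180),(320,236),(490,118),(510,172),(583,88),(598,142)]),.045)
print(W.round(4))
L=(W[0]+W[1])/2; Rr=(W[2]+W[3])/2; print('L',L,'R',Rr,np.linalg.norm(L-Rr))
r=(Rr-L)/np.linalg.norm(Rr-L); x=np.array([-r[1],r[0],0]); C=(L+Rr)/2; print('r',r,'x',x, 'yaw',np.degrees(np.arctan2(x[1],x[0])))
for w in W: print('along',((w-C)@r+.13).round(4),'depth',((w-L)@x).round(4))
P=cloud('top',np.load('top0.npy'))
# depth profile along bar mid
T=rot(manip.sense()['orientation'])
print('tool z ang',np.degrees(np.arctan2(T[1,2],T[0,2])),'tool y ang',np.degrees(np.arctan2(T[1,1],T[0,1])))
L2=C-.13*r
for s in (.018,.054): print(s,L2+s*r)
m=(abs((P-C)@x)<.008)&(P[...,2]>.02)&(P[...,2]<.06)
a=((P-C)@r+.13)[m]; z=P[...,2][m]
for b in np.arange(0,.26,.01):
    k=(a>b)&(a<b+.01)
    if k.any(): print(round(b,3),np.median(z[k]).round(4),end='; ')
E
```

```text
[[0.4544 0.3463 0.045 ]
 [0.4885 0.3509 0.045 ]
 [0.4985 0.0948 0.045 ]
 [0.5309 0.102  0.045 ]
 [0.4874 0.3178 0.045 ]
 [0.4601 0.3141 0.045 ]
 [0.5041 0.2269 0.045 ]
 [0.477  0.2214 0.045 ]
 [0.5121 0.1807 0.045 ]
 [0.4852 0.1779 0.045 ]]
L [0.47143227 0.34862348 0.045     ] R [0.51468801 0.09840022 0.045     ] 0.253934512716626
r [ 0.17034212 -0.98538498  0.        ] x [0.98538498 0.17034212 0.        ] yaw 9.807711422304203
along 0.0024 depth -0.0172
along 0.0037 depth 0.0172
along 0.2577 depth -0.0166
along 0.2562 depth 0.0166
along 0.0362 depth 0.0105
along 0.0351 depth -0.0171
along 0.1286 depth 0.0115
along 0.1294 depth -0.0161
along 0.1754 depth 0.0115
along 0.1736 depth -0.0155
tool z ang -116.46439953158696 tool y ang -26.464388510634972
0.018 [0.47398182 0.33387497 0.045     ]
0.054 [0.48011414 0.29840111 0.045     ]
0.0 0.0451; 0.01 0.0453; 0.02 0.0453; 0.03 0.0457; 0.04 0.0455; 0.05 0.0454; 0.06 0.0451; 0.07 0.0452; 0.08 0.0456; 0.09 0.0453; 0.1 0.045; 0.11 0.0453; 0.12 0.0453; 0.13 0.0376; 0.14 0.0379; 0.15 0.0376; 0.16 0.0376; 0.17 0.0421; 0.18 0.0452; 0.19 0.0459; 0.2 0.0459; 0.21 0.0457; 0.22 0.0456; 0.23 0.0455; 0.24 0.0457; 0.25 0.0457;
```

```bash
cat >> h.py <<'E'
C=np.array([.49306,.22351,0]); r=np.array([.17034,-.98538,0]); xd=np.array([.98538,.17034,0])
def where():
    s=manip.sense(); p=s['ee_pos']; T=rot(s['orientation']); tip=p+T[:,0]*manip.tcp_to_tips
    print('t %.2f along %.4f depth %.4f tipz %.4f'%(s['t'],(tip-C)@r+.13,(tip-C)@xd,tip[2]),'zang %.2f'%np.degrees(np.arctan2(T[1,2],T[0,2])),'tilt',T[:2,0].round(4),'F',s['wrist_force'].round(2),'w',round(s['gripper_width'],4))
    return tip,T
def go(al,dp,z):
    tip,T=where(); g=C+(al-.13)*r+dp*xd; g[2]=z; a=np.degrees(np.arctan2(r[1],r[0]))-np.degrees(np.arctan2(T[1,2],T[0,2]))
    print('units',(T.T@(g-tip)/.03).round(3),'turn',round(-a/8,3))
E
python3 -c "
from h import *
go(.018,-.002,.10)"
```

```text
t 0.10 along -0.2373 depth -0.1546 tipz 0.2216 zang -116.46 tilt [-0.0008 -0.0018] F [ 0.83 -0.1   0.9 ] w 0.0871
units [4.06  9.133 3.844] turn -4.534
```

Request:
move_arm([
  [0,0.9,0.4,-0.45],
  [0,1.8,0.8,-0.9],
  [0.2,2.7,1.15,-1.35],
  [0.4,3.6,1.5,-1.8],
  [0.8,4.5,1.9,-2.3],
  [1.2,5.4,2.3,-2.7],
  [1.6,6.3,2.7,-3.2],
  [2.0,7.2,3.0,-3.6],
  [2.5,8.1,3.4,-4.1],
  [3.0,8.9,3.75,-4.5],
  [3.0,9.13,3.84,-4.53],
  [3.0,9.13,3.84,-4.53],
], jaw=0, newtons=20)

```text
t: 1.3
ee_pos: [0.4728, 0.3335, 0.1462]
orientation: [0.54, 0.456, 0.54, -0.457]
wrist_force: [-0.1, 0.6, 0.1]
gripper_width: 0.0029
```

```bash
python3 - <<'E'
from h import *
i,d=manip.snapshot('top'); cv2.imwrite('pics/c2.png',cv2.resize(i[130:290,190:410,::-1],None,fx=3.6,fy=3.6,interpolation=cv2.INTER_CUBIC))
go(.018,-.002,.048)
E
```

```text
t 1.35 along 0.0171 depth -0.0012 tipz 0.1328 zang -80.29 tilt [0.0005 0.0003] F [-0.15 -0.27  0.65] w 0.0014
units [ 2.827 -0.028  0.032] turn -0.012
```

View pics/c2.png

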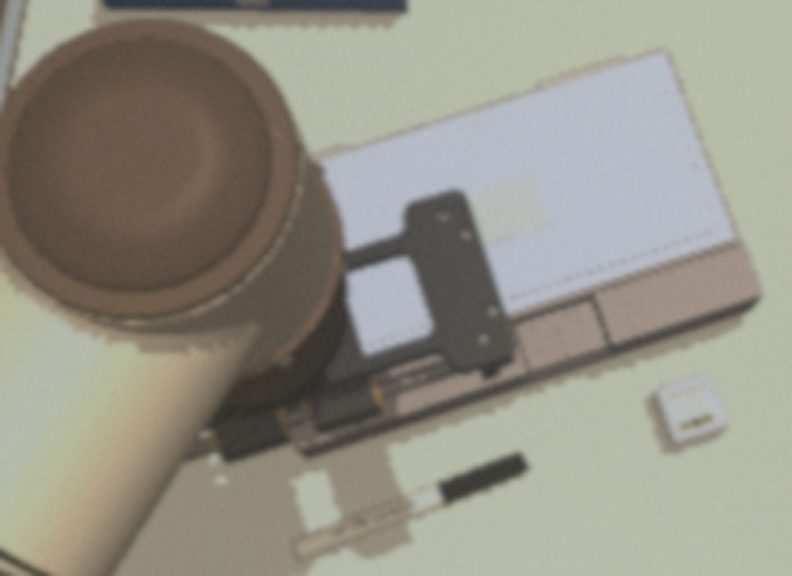

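The gripper is above the bar's left end, jaws shut and aligned with the bar. The notch is visible at crop (525–605, 300–375), and the bystanders haven't moved. Descending now.

Request:
move_arm([
  [0.6,0,0.03,0],
  [1.2,0,0.03,0],
  [1.8,0,0.03,0],
  [2.3,0,0.03,0],
  [2.6,0,0.03,0],
  [2.75,0,0.03,0],
  [2.8,0,0.03,0],
  [2.8,0,0.03,0],
])

```text
t: 2.15
ee_pos: [0.4726, 0.334, 0.0631]
orientation: [0.541, 0.456, 0.541, -0.455]
wrist_force: [0.1, -0.2, 0.4]
gripper_width: 0.0004
```

```bash
python3 -c "
from h import *
go(.018,-.002,.044)"
```

```text
t 2.15 along 0.0176 depth -0.0013 tipz 0.0491 zang -80.19 tilt [0.0008 0.0007] F [ 0.07 -0.24  0.39] w 0.0004
units [ 0.17  -0.024  0.013] turn -0.0
```

Request:
move_arm([
  [0.05,0,0,0],
  [0.1,0,0,0],
  [0.13,0,0,0],
  [0.16,0,0,0],
  [0.18,0,0,0],
  [0.2,0,0,0],
  [0.2,0,0,0],
])

```text
t: 2.85
ee_pos: [0.4727, 0.3336, 0.0594]
orientation: [0.541, 0.456, 0.541, -0.455]
wrist_force: [-5.6, -2.7, 13.7]
gripper_width: 0.0007
```

```bash
python3 -c "
from h import *
go(.054,-.002,.044)"
```

```text
t 2.85 along 0.0180 depth -0.0013 tipz 0.0454 zang -80.16 tilt [0.0012 0.0003] F [-5.63 -2.72 13.67] w 0.0007
units [ 0.047 -0.025  1.2  ] turn 0.004
```

Request:
move_arm([
  [-0.04,0,0,0],
  [-0.04,0,0.13,0],
  [-0.04,0,0.26,0],
  [-0.04,0,0.4,0],
  [-0.04,0,0.53,0],
  [-0.04,0,0.66,0],
  [-0.04,0,0.8,0],
  [-0.04,0,0.93,0],
  [-0.04,0,1.06,0],
  [-0.04,0,1.2,0],
  [-0.04,0,1.24,0],
  [-0.04,0,1.24,0],
])

```text
t: 4.05
ee_pos: [0.4807, 0.2986, 0.0595]
orientation: [0.541, 0.458, 0.541, -0.453]
wrist_force: [0.1, 2.4, 4.9]
gripper_width: 0.0008
```

```bash
python3 -c "
from h import *
go(.12,-.002,.044)"
```

```text
t 4.05 along 0.0538 depth 0.0007 tipz 0.0455 zang -80.17 tilt [0.0047 0.0043] F [0.13 2.39 4.91] w 0.0008
units [ 0.041 -0.089  2.206] turn 0.002
```

Request:
move_arm([
  [0,-0.02,0.1,0],
  [0,-0.04,0.2,0],
  [0,-0.06,0.3,0],
  [0,-0.08,0.45,0],
  [0,-0.1,0.6,0],
  [0,-0.1,0.8,0],
  [0,-0.1,1.0,0],
  [0,-0.1,1.2,0],
  [0,-0.1,1.4,0],
  [0,-0.1,1.6,0],
  [0,-0.1,1.8,0],
  [0,-0.1,2.0,0],
])

```text
t: 5.25
ee_pos: [0.4878, 0.2387, 0.0593]
orientation: [0.541, 0.457, 0.541, -0.453]
wrist_force: [-0.3, 3.4, 7.1]
gripper_width: 0.0004
```

```bash
python3 -c "
from h import *
go(.1515,-.002,.044)"
```

```text
t 5.25 along 0.1141 depth -0.0025 tipz 0.0453 zang -80.17 tilt [0.0045 0.0039] F [-0.28  3.37  7.15] w 0.0004
units [0.038 0.015 1.247] turn 0.003
```

Request:
move_arm([
  [0,0,0.12,0],
  [0,0,0.24,0],
  [0,0,0.36,0],
  [0,0,0.48,0],
  [0,0,0.6,0],
  [0,0,0.72,0],
  [0,0,0.84,0],
  [0,0,0.95,0],
  [0,0,1.05,0],
  [0,0,1.12,0],
  [0,0,1.15,0],
  [0,0,1.15,0],
])

```text
t: 6.45
ee_pos: [0.4918, 0.203, 0.0576]
orientation: [0.541, 0.455, 0.541, -0.456]
wrist_force: [-0.9, -0.8, 0.2]
gripper_width: 0.0006
```

```bash
python3 -c "
from h import *
go(.1515,-.002,.037)"
```

```text
t 6.45 along 0.1501 depth -0.0047 tipz 0.0436 zang -80.23 tilt [-0.0002 -0.0002] F [-0.9  -0.82  0.22] w 0.0006
units [0.221 0.09  0.048] turn -0.005
```

The force fell to zero and the tip dropped below the bar's top at about 150 mm along, so the notch is found. Pressing slowly.

Request:
move_arm([
  [0.05,0.07,0.04,0],
  [0.1,0.07,0.04,0],
  [0.15,0.07,0.04,0],
  [0.2,0.07,0.04,0],
  [0.24,0.07,0.04,0],
  [0.28,0.07,0.04,0],
  [0.32,0.07,0.04,0],
  [0.36,0.07,0.04,0],
  [0.4,0.07,0.04,0],
  [0.44,0.07,0.04,0],
  [0.48,0.07,0.04,0],
  [0.5,0.07,0.04,0],
])

```text
t: 7.65
ee_pos: [0.4942, 0.2024, 0.0443]
orientation: [0.541, 0.455, 0.541, -0.455]
wrist_force: [-4.7, -0.5, 14.9]
gripper_width: 0.0005
```

```bash
python3 -c "
from h import *
go(.1515,-.002,.030)"
```

```text
t 7.65 along 0.1510 depth -0.0025 tipz 0.0303 zang -80.16 tilt [ 0.0002 -0.0005] F [-4.65 -0.55 14.87] w 0.0005
units [0.01  0.017 0.016] turn 0.003
```

The hard stop is reached: tip at 30.3 mm with 15 N. Lifting straight off.

Request:
move_arm([
  [0.03,0,0,0],
  [0.03,0,0,0],
  [0,-0.02,0,0],
  [-0.2,-0.03,0,0],
  [-0.5,-0.04,0,0],
  [-1,-0.05,0,0],
  [-1.6,-0.05,0,0],
  [-2.2,-0.05,0,0],
  [-2.8,-0.05,0,0],
  [-3.4,-0.05,0,0],
  [-4,-0.05,0,0],
  [-4.5,-0.05,0,0],
])

```text
t: 8.85
ee_pos: [0.4928, 0.2022, 0.1792]
orientation: [0.541, 0.456, 0.541, -0.455]
wrist_force: [0.7, 0.4, -0.1]
gripper_width: 0.0003
```

Request:
move_arm([
  [0,-0.6,-0.6,0],
  [0,-1.2,-1.2,0],
  [0,-1.8,-1.8,0],
  [0,-2.4,-2.4,0],
  [0,-3.0,-3.0,0],
  [0,-3.6,-3.6,0],
  [0,-3.6,-4.2,0],
  [0,-3.6,-4.8,0],
  [0,-3.6,-5.0,0],
  [0,-3.6,-5.0,0],
])

```text
t: 9.85
ee_pos: [0.3612, 0.3325, 0.1774]
orientation: [0.541, 0.455, 0.541, -0.456]
wrist_force: [0.3, 0.0, -1.0]
gripper_width: 0.0002
```

```bash
python3 - <<'E'
from h import *
where()
i,d=manip.snapshot('top'); cv2.imwrite('pics/c3.png',cv2.resize(i[130:290,190:410,::-1],None,fx=3.6,fy=3.6,interpolation=cv2.INTER_CUBIC))
P=cloud('top',d); a=(P-C)@r+.13; b=(P-C)@xd; z=P[...,2]
for lo,hi in((-.01,.01),(.02,.035),(.06,.08),(.1,.12)):
  k=(a>.14)&(a<.165)&(b>lo)&(b<hi)&(z>.02)&(z<.1)
  print(lo,k.sum(),np.median(z[k]) if k.any() else None)
E
```

```text
t 9.85 along 0.0001 depth -0.1114 tipz 0.1634 zang -80.19 tilt [-0.0001 -0.0004] F [ 0.33  0.02 -1.01] w 0.0002
-0.01 133 0.030909521594754907
0.02 103 0.06624155147552102
0.06 127 0.0575323954872865
0.1 114 0.0483290524423543
```

View pics/c3.png

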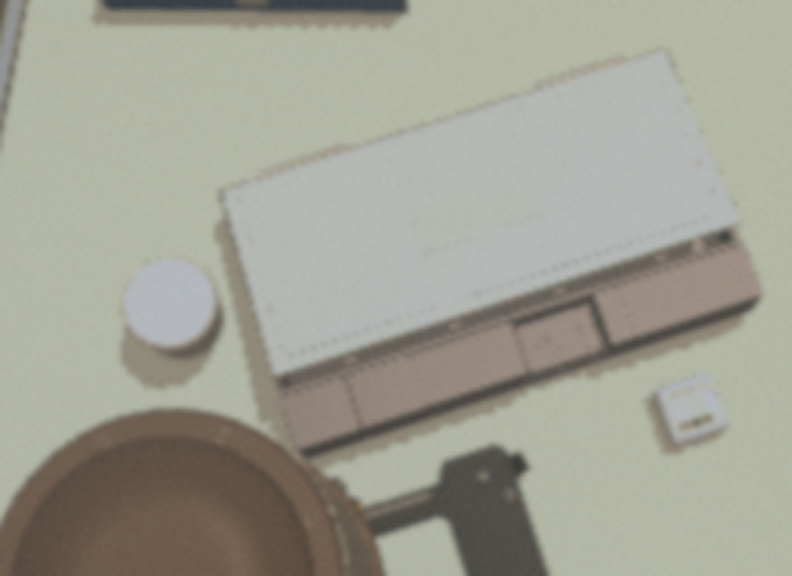

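The lid stands ajar: its slope is about 0.217 rad in the depth data, and the plate is at about 31 mm. The pot and box haven't moved. The marker is hidden by the arm, which only passed well above it.

```bash
python3 -c "
from h import *
print(manip.job_done())"
```

```text
the job is handed in; nothing more can be done
None
```

The case is open: the release is fully down, the lid has popped ajar, and I've handed the job in; no verdict is reported. It took about 10 s of the 45 s allowed.

I rested the shut fingertips on the left end of the edge and slid right along it. At about 150 mm along, the contact force fell to zero and the tip dropped below the bar's top. I pressed the release there down to its stop, with 15 N on the finger, then lifted off and backed away.

**Last checks**
- **Release:** depth readings put the plate about 14.5 mm below the bar's top, against 15 mm for fully down.
- **Lid:** its slope is about 0.217 rad. I took only one depth image of it, so I didn't check separately that it was at rest.
- **Contact:** the wrist force was down to about 1 N, close to what it read with nothing touching, and the fingertips were about 16 cm above the cart.
- **Bystanders:** the pot and box look unmoved. The arm hid the marker in the last picture, so I didn't confirm it by sight; the fingers only passed well above it.

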